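Bring a hinge leaf to its jamb and hold the knuckle bores in line

TASK

Slide the wound closing spring up off the upright spindle and set it down flat on the bare table, let go. Then take the loose brass hinge leaf off the same spindle, bring its knuckle into the gap between the two knuckles on the wooden jamb block so that all three bores line up for the hinge pin, and finish holding it there in the gripper, steady and upright, carried by the fingers alone without resting on or leaning against the jamb. Leave the timer, the weighing vial and the petri dish where they are.

Things in the scene. Friction and masses are not known exactly. Their poses are not given: they have to be found in the camera images.
- stand: Fixed storage stand: blue base plate 150 x 80 x 12 mm with an upright steel spindle 10 mm in diameter. Origin on the spindle's axis at table height; z up. The plate reaches from 115 mm on the -x side of the spindle to 35 mm on the +x side, and 40 mm to either side in y. The spindle's top is 82 mm above the table.
- spring: Loose wound closing spring, 90 g: copper wire on a white sleeve, together a rigid ring 40 mm in outer diameter, 26 mm high, bore 14 mm. Origin at the centre of its underside, z along the bore (up). At the start it is threaded on the spindle and lies on top of the hinge leaf, underside 38 mm above the table.
- leaf: Loose brass hinge leaf, 160 g, 26 mm high all over. Origin on the knuckle's axis at its underside, z up along the bore. Knuckle: tube of 26 mm outer diameter, 14 mm bore. Plate: 8 mm thick (y), runs from the knuckle to 92 mm along the leaf's -x. At the start the knuckle is on the spindle and the leaf lies flat on the base plate, underside 12 mm above the table, plate towards its long end.
- leaf_knuckle (a point): Centre of the loose leaf's knuckle bore: on its axis, 13 mm above the leaf's underside (half of its height). Axes as the leaf's: z along the bore, plate to -x.
- jamb: Fixed wooden jamb block (70 mm wide, 118 high), open side to -x. Origin on the knuckle axis at table height, z up. Brass knuckles (26 mm outer diameter, 14 mm bore) at heights 26-52 and 86-112 mm; the 34 mm gap between them is open to -x and both sides, the plate behind begins 20 mm from the axis. Foot plate 12 mm thick, x -30 to 90, y -50 to 50 mm.
- jamb_gap (a point): Midpoint of the gap between the two fixed knuckles, on their axis, 69 mm above the table: where the centre of the loose knuckle belongs. Axes as the jamb's.
- timer: Bystander: white laboratory timer, 46 x 66 x 63 mm, standing. Origin at the centre of its underside.
- weighing_vial: Bystander: small white vial, 31 mm in diameter, 42 mm high. Origin at the centre of its underside.
- petri_dish: Bystander: petri dish, 74 mm in diameter, 18 mm high. Origin at the centre of its underside.
Not all that is in view belongs to the job. What is shaped like the spring but pink or purple is not meant. Several things have the shape of the jamb; the one meant has the colours described above.

How it is judged:
On the way, in this order (a step that is already met when the one before it is completed fails the run):
1. the spring stands flat on the table, off the spindle, released (height (world z) of spring between -0.004 and 0.005 m and angle between spring's own z axis and vertical below 0.1 rad and horizontal distance between spring and stand above 0.05 m and contact force between the fingers and spring below 0.1 N), for 0.2 s.
2. the leaf is off the spindle, in the gripper (contact force between the fingers and leaf above 2 N and (height (world z) of leaf above 0.083 m or horizontal distance between leaf_knuckle and stand above 0.05 m)), for 0.1 s.
At the end, for the whole second after the job is handed in: Gripper holds leaf still (<10 mm/s) in the gap: bore axes within 3.5 mm and 0.1 rad, knuckle within 4.5 mm of mid-gap height, under 1 N on the jamb. Spring flat on the table (underside within 5 mm, tilt <0.1 rad), >50 mm from the spindle, not touched by the fingers (all of step 1 and horizontal distance between leaf_knuckle and jamb_gap below 0.0035 m and z of leaf_knuckle in the frame of jamb_gap between -0.0045 and 0.0045 m and angle between the z axis of leaf and the z axis of jamb, either way round below 0.1 rad and contact force between the fingers and leaf above 2 N and contact force between leaf and jamb below 1 N and linear speed of leaf below 0.01 m/s); the arm keeps its last pose, push and grip.
It fails at once if the timer is pushed more than 20 mm (distance of timer from where it was at the start of the episode above 0.02 m).
It fails at once if the weighing vial is pushed more than 20 mm (distance of weighing_vial from where it was at the start of the episode above 0.02 m).
It fails at once if the petri dish is pushed more than 20 mm (distance of petri_dish from where it was at the start of the episode above 0.02 m).
It also fails if it takes over 64 s, if anything falls off the work surface, if the arm or the gripper's body presses on something with over 40 N, if the wrist force passes 120 N, or if a joint passes its speed limit or range.

ROBOT

A 6-joint arm with a two-finger parallel gripper is mounted at the origin on a cart in front of the work surface, level with it; the furniture and walls round the work are solid. World frame = base frame: x ahead of the robot, y to its left, z up, the work surface at z = 0. Lengths are in m, angles in rad, forces in N, time in s.
With the tool pointing down it reaches from about 0.25 to 0.725 m from the base axis. Payload 4 kg.
Tool frame: the origin (TCP) lies midway between the tips of the shut fingers; the grasp point (between the pads) lies 19 mm behind it; z points along the fingers, y is the line along which they close (so a half turn about z gives the same grasp; the last joint's range is limited). The gripper opens to 85 mm and grips with 20 to 120 N. Pads are 22 mm wide; open, the fingers measure 114 mm over their backs; the gripper's body (76 mm by 85 mm) begins 54 mm behind the grasp point. The pads swing forward as they close: fully open they stand 13 mm farther back than shut.
Start: joints at [1.324, 0.241, 0.005, 1.335, 0, 1.571], TCP at [0.122, 0.485, 0.207] pointing down, gripper open.
Joint ranges: [-2.72, 2.72], [-1.05, 1.87], [-1.09, 1.28], [-1.99, 2.15], [-1.42, 1.44], [-3.14, 3.14]. Speed limits (rad/s): [2.79, 2.79, 3.14, 3.14, 3.14, 3.14].

INTERFACE

Orientations are given as a unit quaternion [x, y, z, w].
In Python, from workcell import get_obs, camera, job_done, silhouettes gives the robot as it stands. The module is installed in compiled form; this text tells all that it offers.
- The arm moves only by the tool drive_tool, never from a script. Its argument "increments" is a list of rows, each a list of 3 entries, a list of its own where there are three numbers: the shift along the world's x, y, z in mm, then the turn, a rotation vector about the world's x, y, z in degrees, then the opening, from 0 (shut) to 1 (fully open). A call has 1 to 8 rows; each row shifts and turns the commanded pose from where the row before left it; what a row does not reach is not made up. A row lasts 1/12 s, in which the tool goes at most 41.7 mm and 7.16 degrees, less where a joint would pass 70% of its speed; a pose out of reach is approached as far as the arm can. A call is refused whole if a number of a shift passes 41.7 or a number of a turn 7.16, either way. A call with a gripper value outside its range is refused whole. The fingers move at their own pace and stop on an object; the grip force is fixed at half the most. Time passes only in rows, so rows that do not move let the fingers close. It gives the time, the measured TCP pose, the force, the opening and the grip force at its end, in the units of the state.
- get_obs(): the state, without advancing time (a new reading comes with each control period).
- camera(name): name is "scene" or "top" or "wrist"; returns a dict with "image" (480x640x3 uint8, red, green, blue), "K" (3x3 intrinsics, pixels), "k1" (the pictures are not rectified: a ray, as slopes to the right and down, at radius r is drawn at 1 + k1 r^2 times it, then the intrinsics apply), "view" (4x4, takes a point from world to camera coordinates). Camera axes: x right, y down, z forward; pixel columns grow to the right and rows downward; lengths in m; the calibration is good to about 2 mm. A picture is of the moment at which its call begins. There is no depth.
- job_done(): hands the job in; it is judged then, once.
Trained networks look in a picture, given as the dict that the camera call returned (one of the last four; its "shot" number tells which), for a name from the list of things; names that differ only in an ending like _2 or _b are one class to them, and where a whole thing is asked for, a point or a joint stands for the part that bears it (a point fixed in the world has none). Each returns a list of dicts, best first, with "conf" (0 to 1); they miss things now and then, are a little off and sometimes report something else, mostly with a low value. They report only what shows in the picture. A call takes as long as a camera call. They do not tell look-alikes from the thing itself.
- silhouettes(query, picture): "region" (480x640 bool, what is visible of it) and "bbox" ([left, top, right, bottom] in pixels, round what is visible of it).
The state is a dict: "clock": time; "joint_pos": joint angles; "joint_vel": joint speeds; "tau": joint torques, N m; "eef_pos": TCP position; "tool_rot": TCP orientation; "ft_force": force on the tool from outside, world axes, zero at the start; "ft_torque": the same for the moment, N m; "grip_width": finger opening in m; "grasp_force": force on a finger pad.
Only numpy, scipy, OpenCV 4.12 (cv2) and the standard library are available. Lean on these libraries where they do the work, as an engineer would, in place of code of your own. Each camera call takes 0.05 s, during which the arm holds its last target. There are 200 camera calls.

## Working session

There is one attempt and no reset: what is moved stays moved. The work goes in short steps, Python scripts to look and compute and a tool call to move; the robot and the scene stay as the last step left them, time stands still between calls to the robot, and variables do not carry over. Pictures are saved under pics/ and viewed, at most 10 in all, crops included, and the job is handed in when it is done.

Besides the shell and the picture viewer there is one more tool, called as a command line: name --argument value ..., lists and objects as JSON in quotes. drive_tool: Moves the arm, as the interface text tells. Its arguments: {"type":"object","properties":{"increments":{"type":"array"}},"required":["increments"]}

```bash
mkdir -p pics; cat > h.py <<'E'
import numpy as np, cv2
from workcell import get_obs, camera, job_done, silhouettes
def save(p,n): cv2.imwrite('pics/'+n,p['image'][:,:,::-1])
def ray(p,u,v):
    K=np.array(p['K']);V=np.array(p['view']);k=p['k1']
    d=np.array([(u-K[0,2])/K[0,0],(v-K[1,2])/K[1,1]]);s=d.copy()
    for _ in range(30): s=d/(1+k*(s@s))
    R=V[:3,:3];o=-R.T@V[:3,3];r=R.T@np.array([s[0],s[1],1]);return o,r/np.linalg.norm(r)
def atz(p,u,v,z):
    o,r=ray(p,u,v);return o+r*(z-o[2])/r[2]
def proj(p,X):
    K=np.array(p['K']);V=np.array(p['view'])
    c=V[:3,:3]@np.asarray(X)+V[:3,3];s=c[:2]/c[2];s=s*(1+p['k1']*(s@s));return K[0,0]*s[0]+K[0,2],K[1,1]*s[1]+K[1,2]
def tri(rs):
    A=sum(np.eye(3)-np.outer(r,r) for o,r in rs);b=sum((np.eye(3)-np.outer(r,r))@o for o,r in rs)
    X=np.linalg.solve(A,b);return X,[np.linalg.norm(np.cross(X-o,r)) for o,r in rs]
E
python3 - <<'E'
from h import *
np.set_printoptions(precision=3,suppress=True)
ims=[]
for n in ['top','scene']:
    p=camera(n);save(p,n+'0.png');print(n,p['k1'],np.linalg.inv(p['view'])[:3,3])
    for q in ['stand','spring','leaf','jamb','timer','weighing_vial','petri_dish']:
        for s in silhouettes(q,p)[:4]:
            ys,xs=np.nonzero(s['region']);print(q,round(s['conf'],2),s['bbox'],xs.mean().round(),ys.mean().round(), atz(p,xs.mean(),ys.mean(),.03))
E
```

```text
top -0.07405561168180061 [0.419 0.046 1.288]
stand 0.95 [389.0, 208.5, 426.6, 263.3] 407.0 238.0 [ 0.478 -0.2    0.03 ]
spring 0.71 [360.9, 202.8, 373.2, 213.2] 368.0 207.0 [ 0.569 -0.092  0.03 ]
spring 0.63 [388.7, 210.8, 429.5, 263.9] 408.0 237.0 [ 0.481 -0.202  0.03 ]
spring 0.47 [410.3, 213.3, 428.0, 227.9] 417.0 221.0 [ 0.526 -0.228  0.03 ]
spring 0.47 [448.5, 209.0, 463.7, 224.9] 456.0 215.0 [ 0.543 -0.341  0.03 ]
leaf 0.47 [403.8, 227.5, 414.0, 251.7] 409.0 240.0 [ 0.474 -0.203  0.03 ]
leaf 0.24 [179.1, 203.3, 210.4, 232.1] 195.0 215.0 [0.551 0.397 0.03 ]
jamb 0.9 [250.2, 205.9, 296.8, 256.2] 273.0 229.0 [0.508 0.175 0.03 ]
jamb 0.56 [214.6, 278.8, 258.7, 324.6] 237.0 302.0 [0.308 0.279 0.03 ]
timer 0.9 [326.2, 268.8, 348.9, 288.5] 338.0 276.0 [ 0.376 -0.004  0.03 ]
petri_dish 0.81 [181.2, 202.9, 211.0, 229.7] 195.0 215.0 [0.552 0.397 0.03 ]
scene -0.02408795029468476 [ 0.025 -0.906  0.915]
stand 0.65 [331.0, 304.7, 395.9, 346.6] 360.0 332.0 [ 0.468 -0.238  0.03 ]
stand 0.32 [369.8, 301.6, 390.8, 323.6] 380.0 314.0 [ 0.538 -0.21   0.03 ]
spring 0.74 [369.3, 302.4, 389.3, 322.6] 380.0 315.0 [ 0.537 -0.212  0.03 ]
spring 0.74 [359.7, 277.1, 377.3, 296.7] 368.0 285.0 [ 0.561 -0.112  0.03 ]
spring 0.73 [407.0, 353.7, 423.3, 371.4] 414.0 361.0 [ 0.534 -0.359  0.03 ]
spring 0.18 [276.3, 189.4, 331.6, 248.2] 304.0 222.0 [0.521 0.189 0.03 ]
leaf 0.87 [340.1, 317.3, 385.1, 328.9] 360.0 323.0 [ 0.48  -0.216  0.03 ]
jamb 0.86 [196.5, 191.2, 249.4, 245.5] 222.0 218.0 [0.314 0.296 0.03 ]
jamb 0.65 [276.9, 190.0, 331.5, 252.1] 304.0 222.0 [0.522 0.187 0.03 ]
timer 0.6 [274.1, 259.8, 291.3, 294.6] 282.0 280.0 [ 0.373 -0.012  0.03 ]
weighing_vial 0.55 [377.8, 240.7, 389.0, 258.4] 381.0 251.0 [ 0.658 -0.01   0.03 ]
petri_dish 0.87 [273.4, 179.4, 297.5, 195.7] 287.0 188.0 [0.543 0.371 0.03 ]
petri_dish 0.45 [341.8, 315.2, 384.8, 330.5] 359.0 323.0 [ 0.478 -0.216  0.03 ]
```

```bash
python3 - <<'E'
import cv2,numpy as np
a=cv2.imread('pics/top0.png')[190:340,160:480];b=cv2.imread('pics/scene0.png')[170:390,180:440]
cv2.imwrite('pics/a.png',np.vstack([cv2.resize(a,(640,300),interpolation=3),np.zeros((0,640,3),np.uint8)]))
c=cv2.resize(a,None,fx=1.25*1.5,fy=1.25*1.5,interpolation=2);d=cv2.resize(b,None,fx=1.4,fy=1.4)
W=np.zeros((590,800,3),np.uint8)
W[:281,:600]=cv2.resize(a,(600,281),interpolation=2);W[282:590,:364]=d[:308]
W[290:590,380:800]=cv2.resize(b[20:90,0:180] ,(420,163),interpolation=2).repeat(1,0)[:163].tolist()+[[[0]*3]*420]*137 if 0 else cv2.copyMakeBorder(cv2.resize(b[10:90,0:160],(420,210),interpolation=2),0,90,0,0,0)
cv2.imwrite('pics/mix.png',W)
E
```

```text
(no output)
```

View pics/mix.png

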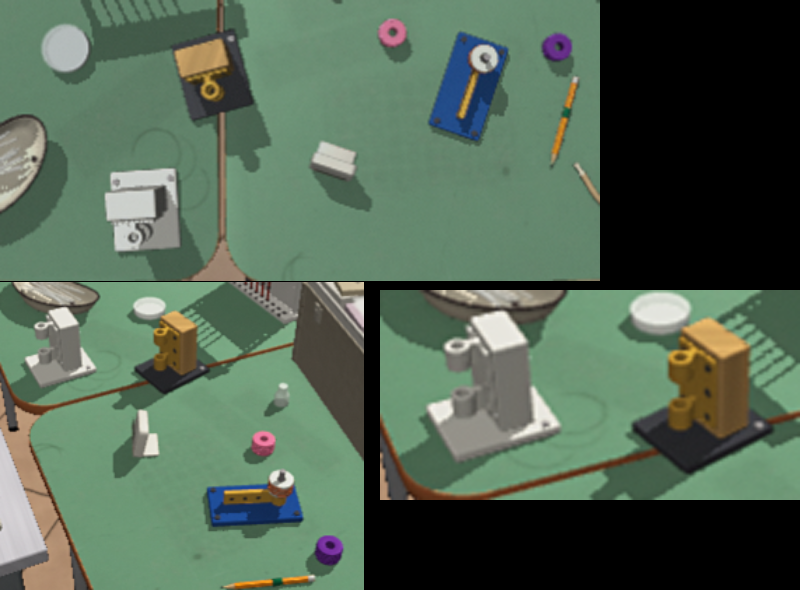

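View pics/top0.png

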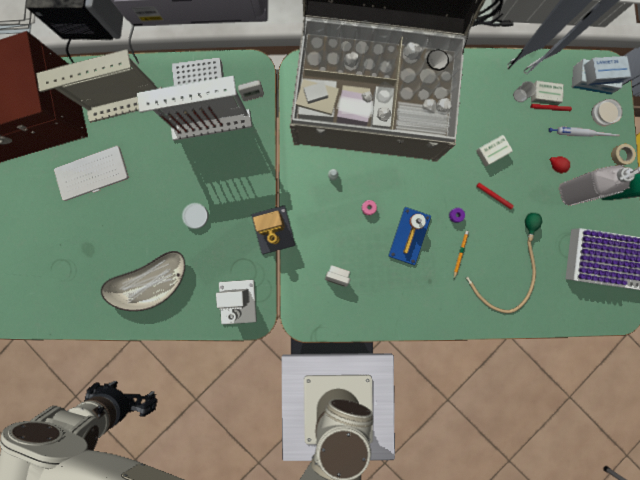

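The top view shows the wanted jamb (wood, black foot) at (270,230), the white decoy jamb at (237,302), and the copper/white spring on the blue stand at (417,221). The look-alike rings are pink at (369,207) and purple at (457,215). The timer is at (338,276), the vial at (333,175) and the petri dish at (195,215). I choose the stand's spring and the wooden jamb, and will check both with the wrist camera.

drive_tool --increments '[[[30, -30, 20], [0, 0, 0], 1], [[30, -30, 20], [0, 0, 0], 1], [[30, -30, 20], [0, 0, 0], 1], [[30, -30, 20], [0, 0, 0], 1], [[30, -30, 15], [0, 0, 0], 1], [[30, -30, 15], [0, 0, 0], 1], [[30, -30, 0], [0, 0, 0], 1], [[0, -30, 0], [0, 0, 0], 1]]'

```text
clock: 1.47
eef_pos: [0.318, 0.2624, 0.3063]
tool_rot: [0.125, 0.992, 0.001, 0.002]
ft_force: [0.0, -0.3, 0.2]
grip_width: 0.0855
grasp_force: 0.0
```

```bash
python3 - <<'E'
from h import *
np.set_printoptions(precision=3,suppress=True)
o=get_obs();print(o['eef_pos'],o['tool_rot'],o['joint_pos'],o['clock'])
from scipy.spatial.transform import Rotation as R
p=camera('wrist');C=np.linalg.inv(p['view']);T=np.eye(4);T[:3,:3]=R.from_quat(o['tool_rot']).as_matrix();T[:3,3]=o['eef_pos']
print(T[:3,:3]);print(np.linalg.inv(T)@C);print(C);print(p['K'],p['k1']);save(p,'w1.png')
print(proj(p,[.47,.18,.07]))
E
```

```text
[0.318 0.262 0.306] [0.125 0.992 0.001 0.002] [ 0.691  0.039  0.023  1.552 -0.001  0.941] 1.4667
[[-0.969  0.247  0.004]
 [ 0.247  0.969  0.001]
 [-0.003  0.002 -1.   ]]
[[-0.001 -0.956 -0.294  0.075]
 [ 1.    -0.001  0.     0.001]
 [-0.    -0.294  0.956 -0.167]
 [ 0.     0.     0.     1.   ]]
[[ 0.248  0.925  0.289  0.244]
 [ 0.969 -0.238 -0.071  0.281]
 [ 0.003  0.297 -0.955  0.473]
 [ 0.     0.     0.     1.   ]]
[[331.047   0.    322.842]
 [  0.    331.047 240.572]
 [  0.      0.      1.   ]] -0.009452010804280086
(np.float64(291.52247751549515), np.float64(322.22410010200167))
```

View pics/w1.png

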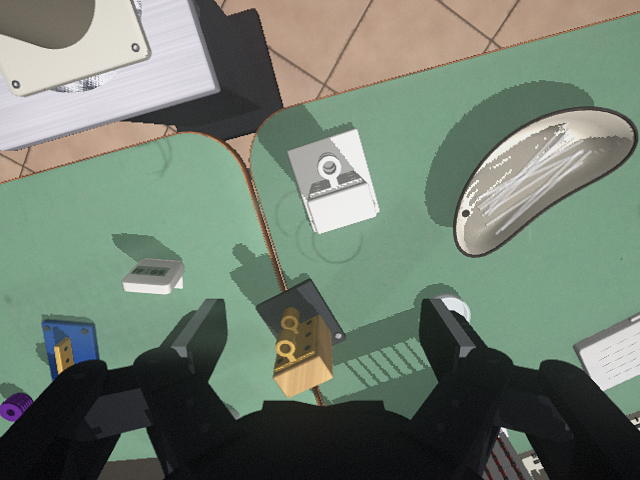

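drive_tool --increments '[[[20, -5, -20], [0, 0, 0], 1], [[20, -5, -20], [0, 0, 0], 1], [[10, -5, -20], [0, 0, 0], 1], [[10, 0, -20], [0, 0, 0], 1], [[0, 0, 0], [0, 0, 0], 1], [[0, 0, 0], [0, 0, 0], 1]]'

```text
clock: 2.02
eef_pos: [0.373, 0.2476, 0.2251]
tool_rot: [0.123, 0.992, -0.001, -0.001]
ft_force: [-0.4, 0.8, 1.9]
grip_width: 0.0853
grasp_force: 0.0
```

```bash
cat > snap.py <<'E'
import sys,pickle
from h import *
n=sys.argv[1];p=camera('wrist');save(p,n+'.png');p['obs']=get_obs();pickle.dump(p,open(n+'.pkl','wb'))
p2=p
for q in sys.argv[2:]:
    for s in silhouettes(q,p)[:3]: print(q,round(s['conf'],2),np.round(s['bbox']))
E
python3 snap.py w2 jamb
```

```text
jamb 0.77 [244. 266. 352. 403.]
jamb 0.56 [283.  72. 398. 203.]
```

drive_tool --increments '[[[0, -30, 0], [0, 0, 0], 1], [[0, -30, 0], [0, 0, 0], 1], [[0, -30, 0], [0, 0, 0], 1], [[0, -20, 0], [0, 0, 0], 1], [[0, 0, 0], [0, 0, 0], 1], [[0, 0, 0], [0, 0, 0], 1]]'

```text
clock: 2.62
eef_pos: [0.3742, 0.1383, 0.2275]
tool_rot: [0.124, 0.992, 0.001, 0.001]
ft_force: [-0.4, 1.0, 0.1]
grip_width: 0.0857
grasp_force: 0.0
```

```bash
python3 snap.py w3 jamb; python3 -c "
import cv2,numpy as np
a=cv2.imread('pics/w2.png');b=cv2.imread('pics/w3.png')
cv2.imwrite('pics/m2.png',np.vstack([cv2.resize(a[200:450,170:490],(768,600))[:600]]))
cv2.imwrite('pics/m3.png',np.hstack([a[160:460,180:460],b[160:460,180:580]]))"
```

```text
jamb 0.92 [325. 244. 429. 388.]
jamb 0.76 [380.  42. 531. 176.]
```

View pics/m3.png

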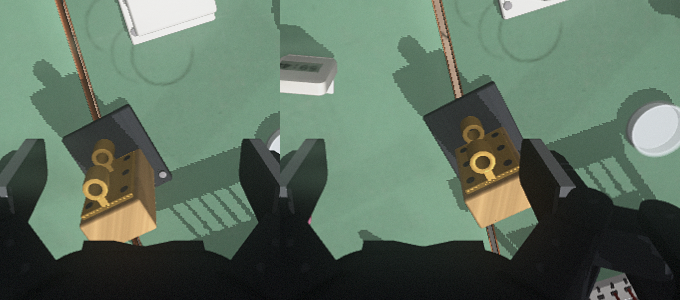

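Ring tops of the wooden jamb's upper knuckle are at about (275,349) in w2 and (384,322) in w3. I'll triangulate these, then refine with a model edge fit.

```bash
cat > fit.py <<'E'
from h import *
import pickle
from scipy.optimize import minimize
def load(ns): return [pickle.load(open(n+'.pkl','rb')) for n in ns]
def prep(ps):
    for p in ps:
        g=cv2.GaussianBlur(p['image'],(0,0),1.0).astype(np.float32)
        p['gx']=cv2.Sobel(g,cv2.CV_32F,1,0)/8;p['gy']=cv2.Sobel(g,cv2.CV_32F,0,1)/8
def projN(p,X):
    K=np.array(p['K']);V=np.array(p['view']);c=X@V[:3,:3].T+V[:3,3];s=c[:,:2]/c[:,2:];s=s*(1+p['k1']*(s**2).sum(1,keepdims=True))
    return np.stack([K[0,0]*s[:,0]+K[0,2],K[1,1]*s[:,1]+K[1,2]],1)
def circ(r,z,a0=0,a1=360,c=(0,0)):
    t=np.radians(np.linspace(a0,a1,72));return np.stack([c[0]+r*np.cos(t),c[1]+r*np.sin(t),0*t+z],1)/1000
def seg(a,b): return np.linspace(a,b,60)/1000
def score(ps,curves,x,y,yaw,z=0):
    c,s=np.cos(yaw),np.sin(yaw);R=np.array([[c,-s,0],[s,c,0],[0,0,1]]);tot=0
    for w,cv in curves:
        X=cv@R.T+[x,y,z]
        for p in ps:
            u=projN(p,X);t=np.gradient(u,axis=0);t/=np.linalg.norm(t,axis=1,keepdims=True)+1e-9
            m=u.astype(np.float32).reshape(-1,1,2)
            gx=cv2.remap(p['gx'],m,None,1).reshape(-1,3);gy=cv2.remap(p['gy'],m,None,1).reshape(-1,3)
            v=np.abs(gx*-t[:,1:]+gy*t[:,:1]).max(1);tot+=w*np.minimum(v,30).mean()
    return tot/len(ps)
def fit(ps,curves,x,y,yaw,rng=(.015,.015,.3),z=0,n=11):
    best=(-1,)
    r=np.array(rng);c=np.array([x,y,yaw])
    for it in range(6):
        for dx in np.linspace(-1,1,n):
            for dy in np.linspace(-1,1,n):
                for da in (np.linspace(-1,1,n) if r[2]>0 else [0]):
                    q=c+r*[dx,dy,da];s=score(ps,curves,*q,z)
                    if s>best[0]: best=(s,q)
        c=best[1];r=r*.35
        if n>7:n=7
    return best
E
cat > fj.py <<'E'
from fit import *
np.set_printoptions(precision=4,suppress=True)
ps=load(['w2','w3']);prep(ps)
X,e=tri([ray(ps[0],275,349),ray(ps[1],384,322)]);print('tri ring',X,e)
foot=[(1,seg([-30,-50,12],[-30,50,12])),(1,seg([-30,50,12],[40,50,12])),(1,seg([-30,-50,12],[40,-50,12]))]
kn=[(1.5,circ(13,112,60,300)),(1.5,circ(7,112)),(1,circ(13,52,60,300))]
print(fit(ps,foot+kn,X[0],X[1],-.25,(.015,.015,.35)))
for p in ps: prep([p]);print(fit([p],foot+kn,X[0],X[1],-.25,(.015,.015,.35)))
print(fit(ps,kn,X[0],X[1],-.25,(.015,.015,0)))
for z in (-.006,-.003,0,.003,.006): print(z,fit(ps,foot+kn,X[0],X[1],-.25,(.015,.015,.35),z=z,n=7))
E
python3 fj.py
```

```text
tri ring [0.4785 0.1732 0.1148] [np.float64(0.0002721149886926204), np.float64(0.0002721149886929167)]
(np.float64(155.29411738186417), array([0.4808, 0.1724, 0.2493]))
(np.float64(150.8283233057025), array([0.4804, 0.1729, 0.2362]))
(np.float64(166.2326092870917), array([0.4809, 0.172 , 0.2522]))
(np.float64(106.56525948901741), array([ 0.4806,  0.172 , -0.25  ]))
-0.006 (np.float64(144.6980730642058), array([0.4838, 0.1715, 0.2583]))
-0.003 (np.float64(154.99382884062138), array([0.4821, 0.1721, 0.251 ]))
0 (np.float64(155.29081441926877), array([0.4808, 0.1724, 0.2506]))
0.003 (np.float64(147.00373294605987), array([0.4786, 0.1727, 0.2099]))
0.006 (np.float64(133.82965860064834), array([0.4762, 0.1731, 0.2529]))
```

drive_tool --increments '[[[6, -40, 0], [0, 0, 0], 1], [[6, -40, 0], [0, 0, 0], 1], [[6, -40, 0], [0, 0, 0], 1], [[6, -40, 0], [0, 0, 0], 1], [[6, -40, 0], [0, 0, 0], 1], [[6, -40, 0], [0, 0, 0], 1], [[6, -40, 0], [0, 0, 0], 1], [[0, 0, 0], [0, 0, 0], 1]]'

```text
clock: 3.38
eef_pos: [0.4176, -0.147, 0.2259]
tool_rot: [0.126, 0.992, -0.001, 0.001]
ft_force: [0.8, 0.1, -0.5]
grip_width: 0.0854
grasp_force: 0.0
```

```bash
python3 snap.py w4 spring leaf stand
```

```text
spring 0.84 [376. 289. 411. 325.]
spring 0.79 [268. 294. 302. 338.]
leaf 0.77 [280. 234. 297. 302.]
stand 0.79 [256. 208. 327. 333.]
```

drive_tool --increments '[[[0, -40, 0], [0, 0, 0], 1], [[0, -40, 0], [0, 0, 0], 1], [[0, -20, 0], [0, 0, 0], 1], [[0, 0, 0], [0, 0, 0], 1], [[0, 0, 0], [0, 0, 0], 1]]'

```text
clock: 4.0
eef_pos: [0.4162, -0.2405, 0.2257]
tool_rot: [0.122, 0.992, 0.0, -0.0]
ft_force: [-0.7, -0.0, -0.0]
grip_width: 0.0853
grasp_force: 0.0
```

```bash
python3 snap.py w5 spring leaf stand; python3 -c "
import cv2,numpy as np
a=cv2.imread('pics/w4.png');b=cv2.imread('pics/w5.png')
cv2.imwrite('pics/m4.png',np.hstack([a[180:480,120:500],b[180:480,200:600]]))"
```

```text
spring 0.92 [251. 302. 285. 345.]
spring 0.77 [342. 280. 380. 321.]
spring 0.73 [448. 274. 485. 312.]
leaf 0.56 [350. 215. 376. 281.]
stand 0.72 [324. 190. 401. 316.]
stand 0.32 [343. 280. 381. 320.]
```

View pics/m4.png

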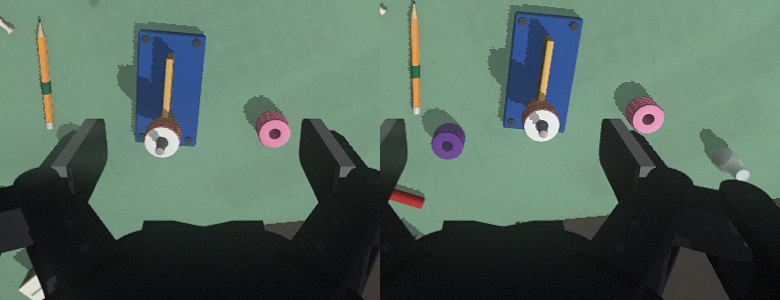

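The copper/white spring on the blue stand is confirmed, with its white top at (282,322) in w4 and (361,306) in w5. The pink and purple rings are clearly separate.

```bash
cat > fs.py <<'E'
from fit import *
np.set_printoptions(precision=4,suppress=True)
ps=load(['w4','w5']);prep(ps)
X,e=tri([ray(ps[0],282,322),ray(ps[1],361,306)]);print('tri springtop',X,e)
base=[(1,seg([-115,-40,12],[-115,40,12])),(1,seg([-115,40,12],[0,40,12])),(1,seg([-115,-40,12],[20,-40,12]))]
lf=[(1,seg([-92,-4,38],[-30,-4,38])),(1,seg([-92,4,38],[-30,4,38])),(.5,seg([-92,-4,38],[-92,4,38]))]
sp=[(1.5,circ(20,64))]
print('base',fit(ps,base,X[0],X[1],-.25,(.02,.02,.35)))
print('leaf',fit(ps,lf,X[0],X[1],-.25,(.02,.02,.35)))
b=fit(ps,sp,X[0],X[1],0,(.015,.015,0));print('spring',b)
for z in (-.006,-.003,.003,.006):print(z,fit(ps,sp,X[0],X[1],0,(.015,.015,0),z=z)[0], fit(ps,lf,X[0],X[1],-.25,(.02,.02,.35),z=z,n=7)[0])
E
python3 fs.py
```

```text
tri springtop [ 0.5273 -0.2235  0.0592] [np.float64(0.000256171401373861), np.float64(0.00025617140137402627)]
base (np.float64(51.400974073938364), array([ 0.5256, -0.2239, -0.3444]))
leaf (np.float64(73.69303723420873), array([ 0.526 , -0.2227, -0.3481]))
spring (np.float64(44.46098940532811), array([ 0.5241, -0.2225,  0.    ]))
-0.006 43.938928152069295 73.46137834111767
-0.003 44.48476984049176 73.71144069227401
0.003 43.50464012007547 73.43571964922704
0.006 40.36342313214037 72.86562829985895
```

drive_tool --increments '[[[36, 6, 0], [0, 0, -3], 1], [[36, 6, 0], [0, 0, -3], 1], [[37, 5, 0], [0, 0, 0], 1], [[0, 0, -35], [0, 0, 0], 1], [[0, 0, -35], [0, 0, 0], 1], [[0, 0, -20], [0, 0, 0], 1], [[0, 0, 0], [0, 0, 0], 1], [[0, 0, 0], [0, 0, 0], 1]]'

```text
clock: 4.87
eef_pos: [0.524, -0.2232, 0.1351]
tool_rot: [0.174, 0.985, 0.0, -0.001]
ft_force: [0.2, -0.0, 0.1]
grip_width: 0.0854
grasp_force: 0.0
```

```bash
python3 - <<'E'
from h import *
from scipy.spatial.transform import Rotation as R
o=get_obs();print(o['eef_pos'],R.from_quat(o['tool_rot']).as_matrix().round(3),o['joint_pos'])
E
python3 snap.py w6 spring
```

```text
[ 0.52403552 -0.2232356   0.13506338] [[-0.939  0.343 -0.003]
 [ 0.343  0.939  0.001]
 [ 0.003  0.    -1.   ]] [-4.02797041e-01  4.18751992e-01  6.78858451e-02  1.22292720e+00
  1.48328540e-04 -5.29194997e-02]
spring 0.96 [447. 198. 504. 250.]
spring 0.78 [297. 210. 351. 268.]
spring 0.59 [184. 266. 233. 312.]
```

```bash
cat >> fs.py <<'E'
print('--w6')
for ns in (['w6'],['w5','w6']):
    ps=load(ns);prep(ps)
    for nm,c,r in (('base',base,.35),('leaf',lf,.35),('spring',sp+[(1,circ(7,64))],0),('spindle',[(1,circ(5,82))],0)):
        print(ns,nm,fit(ps,c,.525,-.223,-.34 if r else 0,(.01,.01,.15 if r else 0)))
E
python3 fs.py | sed -n '/w6/,$p'
```

```text
--w6
['w6'] base (np.float64(50.890020852876155), array([ 0.5261, -0.2237, -0.344 ]))
['w6'] leaf (np.float64(74.65714333430367), array([ 0.526 , -0.2233, -0.3527]))
['w6'] spring (np.float64(66.91090335481849), array([ 0.5242, -0.2226,  0.    ]))
['w6'] spindle (np.float64(19.845279278191473), array([ 0.5166, -0.2202,  0.    ]))
['w5', 'w6'] base (np.float64(51.10464391832783), array([ 0.526 , -0.2238, -0.3431]))
['w5', 'w6'] leaf (np.float64(74.14451783957952), array([ 0.5259, -0.2232, -0.3523]))
['w5', 'w6'] spring (np.float64(70.45458724506307), array([ 0.5242, -0.2226,  0.    ]))
['w5', 'w6'] spindle (np.float64(18.992188611037086), array([ 0.5165, -0.2203,  0.    ]))
```

drive_tool --increments '[[[0, 0, -35], [0, 0, 0], 1], [[0, 0, -35], [0, 0, 0], 1], [[0, 0, -25], [0, 0, 0], 1], [[0, 0, -12], [0, 0, 0], 1], [[0, 0, 0], [0, 0, 0], 1], [[0, 0, 0], [0, 0, 0], 0], [[0, 0, 0], [0, 0, 0], 0], [[0, 0, 0], [0, 0, 0], 0]]'

```text
clock: 5.63
eef_pos: [0.5268, -0.2256, 0.0314]
tool_rot: [0.175, 0.985, -0.001, 0.002]
ft_force: [0.2, 0.6, -0.4]
grip_width: 0.0513
grasp_force: 0.0
```

drive_tool --increments '[[[0, 0, 0], [0, 0, 0], 0], [[0, 0, 0], [0, 0, 0], 0], [[0, 0, 0], [0, 0, 0], 0], [[0, 0, 0], [0, 0, 0], 0]]'

```text
clock: 5.97
eef_pos: [0.5266, -0.2252, 0.0314]
tool_rot: [0.175, 0.985, -0.0, 0.002]
ft_force: [-1.2, 1.3, 7.5]
grip_width: 0.037
grasp_force: 59.2
```

drive_tool --increments '[[[0, 0, 10], [0, 0, 0], 0], [[0, 0, 10], [0, 0, 0], 0], [[0, 0, 10], [0, 0, 0], 0], [[0, 0, 15], [0, 0, 0], 0], [[0, 0, 15], [0, 0, 0], 0], [[0, 0, 10], [0, 0, 0], 0]]'

```text
clock: 6.47
eef_pos: [0.5255, -0.2252, 0.1013]
tool_rot: [0.175, 0.985, -0.0, 0.001]
ft_force: [0.9, -0.4, -1.1]
grip_width: 0.0363
grasp_force: 60.4
```

```bash
python3 snap.py w7 spring leaf; python3 - <<'E'
import cv2;a=cv2.imread('pics/w7.png');cv2.imwrite('pics/m7.png',a[60:420,140:560])
E
```

```text
spring 0.9 [171. 276. 227. 332.]
spring 0.77 [282. 249. 365. 344.]
spring 0.65 [463. 205. 528. 257.]
leaf 0.65 [305. 109. 342. 253.]
```

View pics/m7.png

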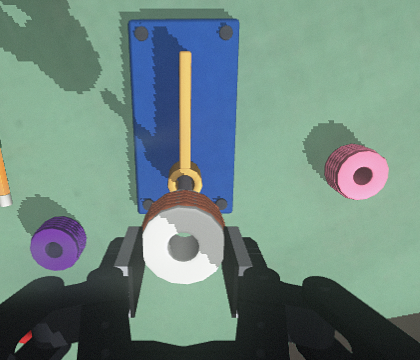

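The picture shows the spring held upright at (322,305), clear of the spindle, with the bare leaf left on the stand. Next I carry it to the bare table.

drive_tool --increments '[[[-10, 20, 5], [0, 0, 0], 0], [[-15, 30, 0], [0, 0, 0], 0], [[-15, 30, 0], [0, 0, 0], 0], [[-15, 30, 0], [0, 0, 0], 0], [[-10, 25, 0], [0, 0, 0], 0], [[0, 5, -25], [0, 0, 0], 0], [[0, 0, -25], [0, 0, 0], 0], [[0, 0, 0], [0, 0, 0], 0]]'

```text
clock: 7.28
eef_pos: [0.4551, -0.0832, 0.0494]
tool_rot: [0.174, 0.985, -0.0, -0.005]
ft_force: [-1.2, 1.0, -1.9]
grip_width: 0.0369
grasp_force: 60.5
```

drive_tool --increments '[[[0, 0, -20], [0, 0, 0], 0], [[0, 0, -15], [0, 0, 0], 0], [[0, 0, -10], [0, 0, 0], 0], [[0, 0, -5], [0, 0, 0], 0], [[0, 0, 0], [0, 0, 0], 0], [[0, 0, 0], [0, 0, 0], 0]]'

```text
clock: 7.78
eef_pos: [0.4598, -0.085, 0.004]
tool_rot: [0.175, 0.985, -0.0, -0.0]
ft_force: [-0.5, 0.4, -1.4]
grip_width: 0.0366
grasp_force: 60.5
```

drive_tool --increments '[[[0, 0, -2], [0, 0, 0], 0], [[0, 0, -2], [0, 0, 0], 0], [[0, 0, -1], [0, 0, 0], 0], [[0, 0, 0], [0, 0, 0], 0]]'

```text
clock: 8.12
eef_pos: [0.4598, -0.0848, -0.0011]
tool_rot: [0.175, 0.985, -0.0, 0.0]
ft_force: [0.1, 0.1, -1.0]
grip_width: 0.0362
grasp_force: 60.5
```

drive_tool --increments '[[[0, 0, -2], [0, 0, 0], 0], [[0, 0, -1], [0, 0, 0], 0], [[0, 0, 0], [0, 0, 0], 0]]'

```text
clock: 8.37
eef_pos: [0.4596, -0.0847, -0.0045]
tool_rot: [0.175, 0.985, -0.0, -0.0]
ft_force: [-0.7, 0.5, -0.8]
grip_width: 0.0369
grasp_force: 60.5
```

drive_tool --increments '[[[0, 0, 0], [0, 0, 0], 0.5], [[0, 0, 0], [0, 0, 0], 0.6], [[0, 0, 0], [0, 0, 0], 0.7], [[0, 0, 0], [0, 0, 0], 0.8], [[0, 0, 0], [0, 0, 0], 0.8], [[0, 0, 0], [0, 0, 0], 0.8]]'

```text
clock: 8.87
eef_pos: [0.4599, -0.0848, -0.0042]
tool_rot: [0.175, 0.985, 0.0, 0.0]
ft_force: [-0.2, 1.0, -0.1]
grip_width: 0.0681
grasp_force: 0.0
```

drive_tool --increments '[[[0, 0, 15], [0, 0, 0], 0.8], [[0, 0, 25], [0, 0, 0], 0.8], [[0, 0, 35], [0, 0, 0], 0.8], [[0, 0, 35], [0, 0, 0], 0.8], [[-5, -25, 20], [0, 0, 0], 0.8], [[-5, -25, 0], [0, 0, 0], 0.8], [[0, -25, 0], [0, 0, 0], 0.8], [[0, 0, 0], [0, 0, 0], 0.8]]'

```text
clock: 9.53
eef_pos: [0.4503, -0.1633, 0.1267]
tool_rot: [0.177, 0.984, -0.001, 0.001]
ft_force: [0.1, 0.3, 0.1]
grip_width: 0.0684
grasp_force: 0.0
```

```bash
python3 snap.py w8 spring leaf; cat > f8.py <<'E'
from fit import *
np.set_printoptions(precision=4,suppress=True)
ps=load(['w8']);prep(ps)
print('spring',fit(ps,[(1.5,circ(20,26)),(1,circ(7,26))],.46,-.085,0,(.015,.015,0)))
lf=[(1,seg([-92,-4,38],[-20,-4,38])),(1,seg([-92,4,38],[-20,4,38])),(.5,seg([-92,-4,38],[-92,4,38])),(1,circ(13,38,30,160)),(1,circ(13,38,200,330))]
print('leaf',fit(ps,lf,.526,-.223,-.35,(.01,.01,.15)))
E
python3 f8.py
```

```text
spring 0.82 [388. 178. 445. 231.]
spring 0.59 [420. 290. 459. 332.]
leaf 0.87 [276. 227. 307. 347.]
spring (np.float64(73.708482816443), array([ 0.4572, -0.0833,  0.    ]))
leaf (np.float64(128.20053041303737), array([ 0.5249, -0.2231, -0.3557]))
```

drive_tool --increments '[[[9, -19, 0], [0, 0, 0], 0.8], [[9, -20, 0], [0, 0, 0], 0.8], [[0, 0, -35], [0, 0, 0], 0.8], [[0, 0, -35], [0, 0, 0], 0.7], [[0, 0, -20], [0, 0, 0], 0.6], [[0, 0, -10], [0, 0, 0], 0.6], [[0, 0, 0], [0, 0, 0], 0.6], [[0, 0, 0], [0, 0, 0], 0.6]]'

```text
clock: 10.35
eef_pos: [0.4679, -0.1981, 0.0258]
tool_rot: [0.174, 0.985, 0.0, -0.0]
ft_force: [-0.2, -0.6, 0.3]
grip_width: 0.0511
grasp_force: 0.0
```

drive_tool --increments '[[[1, -4, -4], [0, 0, 0], 0.6], [[0, 0, -4], [0, 0, 0], 0.6], [[0, 0, 0], [0, 0, 0], 0.4], [[0, 0, 0], [0, 0, 0], 0.3]]'

```text
clock: 10.68
eef_pos: [0.4691, -0.203, 0.0183]
tool_rot: [0.175, 0.985, -0.0, 0.001]
ft_force: [0.1, 0.4, 0.6]
grip_width: 0.028
grasp_force: 0.0
```

```bash
python3 snap.py w9 leaf; cat > f9.py <<'E'
from fit import *
import sys
np.set_printoptions(precision=4,suppress=True)
ps=load([sys.argv[1]]);prep(ps);o=ps[0]['obs'];print(o['eef_pos'],o['tool_rot'])
lf=[(1,seg([-92,-4,38],[-75,-4,38])),(1,seg([-92,4,38],[-75,4,38])),(.5,seg([-92,-4,38],[-92,4,38])),(1,seg([-45,-4,38],[-20,-4,38])),(1,seg([-45,4,38],[-20,4,38])),(1,circ(13,38,30,160)),(1,circ(13,38,200,330))]
print('leaf',fit(ps,lf,.526,-.223,-.35,(.01,.01,.1)))
E
python3 f9.py w9; python3 -c "
import cv2;a=cv2.imread('pics/w9.png');cv2.imwrite('pics/m9.png',a[100:480,120:600])"
```

```text
leaf 0.89 [300. 221. 346. 404.]
leaf 0.62 [245. 176. 396. 404.]
[ 0.4691 -0.203   0.0183] [ 0.175   0.9846 -0.0001  0.0005]
leaf (np.float64(162.1244633582435), array([ 0.5198, -0.2213, -0.3535]))
```

View pics/m9.png

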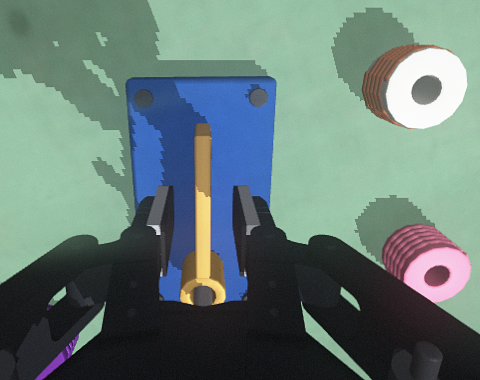

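The spring stands flat on the table at about (546,188), and the leaf plate at (323,330) is centred between the open fingers. Closing now.

drive_tool --increments '[[[0, 0, 0], [0, 0, 0], 0], [[0, 0, 0], [0, 0, 0], 0], [[0, 0, 0], [0, 0, 0], 0], [[0, 0, 0], [0, 0, 0], 0], [[0, 0, 0], [0, 0, 0], 0]]'

```text
clock: 11.2
eef_pos: [0.4688, -0.2028, 0.0178]
tool_rot: [0.175, 0.985, 0.0, 0.0]
ft_force: [0.6, -0.2, 0.5]
grip_width: 0.0002
grasp_force: 0.0
```

drive_tool --increments '[[[0, 0, 8], [0, 0, 0], 0], [[0, 0, 10], [0, 0, 0], 0], [[0, 0, 15], [0, 0, 0], 0], [[0, 0, 15], [0, 0, 0], 0], [[0, 0, 15], [0, 0, 0], 0], [[0, 0, 15], [0, 0, 0], 0], [[0, 0, 12], [0, 0, 0], 0], [[0, 0, 0], [0, 0, 0], 0]]'

```text
clock: 11.87
eef_pos: [0.4711, -0.2038, 0.1116]
tool_rot: [0.175, 0.985, -0.001, 0.003]
ft_force: [0.1, 0.8, 0.0]
grip_width: 0.0002
grasp_force: 0.0
```

```bash
python3 snap.py w10 leaf
```

```text
leaf 0.74 [316. 191. 332. 284.]
```

View pics/w10.png

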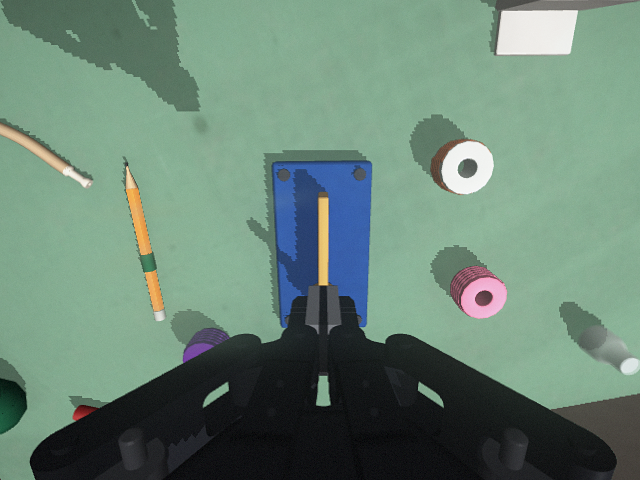

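```bash
sed 's/-45,/-20,/' f9.py >/dev/null; python3 - <<'E'
from fit import *
np.set_printoptions(precision=4,suppress=True)
ps=load(['w10']);prep(ps);print(ps[0]['obs']['grip_width'],ps[0]['obs']['grasp_force'])
lf=[(1,seg([-92,-4,38],[-20,-4,38])),(1,seg([-92,4,38],[-20,4,38])),(.5,seg([-92,-4,38],[-92,4,38])),(1,circ(13,38,30,160)),(1,circ(13,38,200,330))]
print(fit(ps,lf,.526,-.223,-.35,(.015,.015,.15)))
E
```

```text
0.0002915271024128896 0.0
(np.float64(80.41585428139118), array([ 0.5254, -0.223 , -0.3514]))
```

The fingers shut empty with the leaf still on the stand at (323,240), so I need to measure the leaf's real height.

```bash
cat > fz.py <<'E'
from fit import *
np.set_printoptions(precision=4,suppress=True)
end=[(1,seg([-92,-4,38],[-70,-4,38])),(1,seg([-92,4,38],[-70,4,38])),(1,seg([-92,-4,38],[-92,4,38]))]
base=[(1,seg([-115,-40,12],[-115,40,12])),(1,seg([-115,40,12],[-60,40,12])),(1,seg([-115,-40,12],[-60,-40,12]))]
ps=load(['w5','w8','w9','w10']);prep(ps)
for z in np.arange(-.02,.011,.005):
    a=fit(ps,end,.525,-.223,-.35,(.012,.012,.06),z=z,n=7);b=fit(ps,base,.525,-.223,-.35,(.012,.012,.06),z=z,n=7)
    print(z.round(3),a,b)
for p in ps:
    print([fit([p],c,.525,-.223,-.35,(.012,.012,.06),n=7) for c in (end,base)])
E
python3 fz.py
python3 -c "
import cv2;a=cv2.imread('pics/w9.png')[210:420,280:400];cv2.imwrite('pics/m9b.png',cv2.resize(a,None,fx=2.8,fy=2.8,interpolation=2))"
```

```text
-0.02 (np.float64(61.83316337074878), array([ 0.529 , -0.2283, -0.3882])) (np.float64(35.12870405345906), array([ 0.5295, -0.2207, -0.3383]))
-0.015 (np.float64(68.63439959664673), array([ 0.5289, -0.2243, -0.3464])) (np.float64(40.53958190096452), array([ 0.526 , -0.221 , -0.3419]))
-0.01 (np.float64(79.90384289285838), array([ 0.5288, -0.2211, -0.3151])) (np.float64(48.538321537808415), array([ 0.525 , -0.2222, -0.3453]))
-0.005 (np.float64(84.05910965299829), array([ 0.5256, -0.2263, -0.3867])) (np.float64(53.70862553184729), array([ 0.5264, -0.2231, -0.3446]))
0.0 (np.float64(84.4943647302511), array([ 0.525 , -0.2238, -0.3611])) (np.float64(47.15374178151773), array([ 0.5252, -0.2249, -0.3579]))
0.005 (np.float64(82.19684074071257), array([ 0.5244, -0.2222, -0.3456])) (np.float64(40.66625209387606), array([ 0.5244, -0.2249, -0.3461]))
0.01 (np.float64(68.08898898532263), array([ 0.5236, -0.2213, -0.339 ])) (np.float64(38.17660557272451), array([ 0.5236, -0.2251, -0.3412]))
[(np.float64(87.42924494513686), array([ 0.5251, -0.2251, -0.3764])), (np.float64(52.59042407568555), array([ 0.5258, -0.2239, -0.3387]))]
[(np.float64(87.51620440971158), array([ 0.5262, -0.2219, -0.3352])), (np.float64(47.11149293901549), array([ 0.5259, -0.2226, -0.3375]))]
[(np.float64(77.19809037605658), array([ 0.5254, -0.2226, -0.346 ])), (np.float64(51.43113128510993), array([ 0.5236, -0.223 , -0.3429]))]
[(np.float64(87.95850113934341), array([ 0.525 , -0.2243, -0.3674])), (np.float64(51.68832977980118), array([ 0.5254, -0.2249, -0.3579]))]
```

View pics/m9b.png

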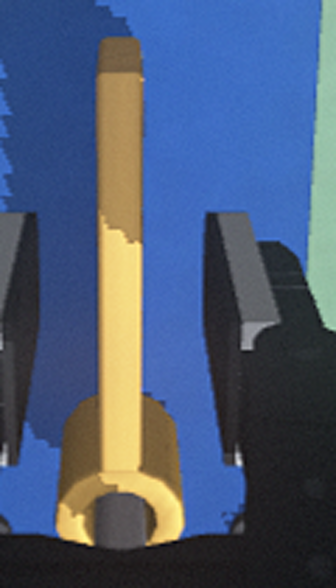

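In the close crop the pad tips sit around row 286, about 20–28 mm behind the nominal TCP. The leaf measures at z=38 as stated, so the fingers closed above it. I'll regrip lower, at 70 mm from the knuckle, stepping down while watching the force.

drive_tool --increments '[[[-5, 2, 0], [0, 0, 0], 0.4], [[-5, 2, 0], [0, 0, 0], 0.4], [[0, 0, 0], [0, 0, 0], 0.4], [[0, 0, -30], [0, 0, 0], 0.4], [[0, 0, -30], [0, 0, 0], 0.4], [[0, 0, -20], [0, 0, 0], 0.4], [[0, 0, -10], [0, 0, 0], 0.4], [[0, 0, 0], [0, 0, 0], 0.4]]'

```text
clock: 12.63
eef_pos: [0.4561, -0.1976, 0.015]
tool_rot: [0.175, 0.985, 0.001, -0.003]
ft_force: [-0.4, 0.5, 0.3]
grip_width: 0.0343
grasp_force: 0.0
```

drive_tool --increments '[[[0, 0, -4], [0, 0, 0], 0.4], [[0, 0, -4], [0, 0, 0], 0.4], [[0, 0, -4], [0, 0, 0], 0.4], [[0, 0, 0], [0, 0, 0], 0.4]]'

```text
clock: 12.97
eef_pos: [0.459, -0.1989, 0.0059]
tool_rot: [0.175, 0.985, -0.0, 0.0]
ft_force: [-0.0, -0.8, 1.5]
grip_width: 0.0343
grasp_force: 0.0
```

drive_tool --increments '[[[0, 0, -3], [0, 0, 0], 0.4], [[0, 0, -3], [0, 0, 0], 0.4], [[0, 0, 0], [0, 0, 0], 0.4]]'

```text
clock: 13.22
eef_pos: [0.4586, -0.1987, -0.0005]
tool_rot: [0.175, 0.985, 0.0, -0.0]
ft_force: [-0.5, -0.0, 0.1]
grip_width: 0.034
grasp_force: 0.0
```

drive_tool --increments '[[[0, 0, -2], [0, 0, 0], 0.4], [[0, 0, -2], [0, 0, 0], 0.4], [[0, 0, 0], [0, 0, 0], 0.4]]'

```text
clock: 13.47
eef_pos: [0.4585, -0.1987, -0.0046]
tool_rot: [0.175, 0.985, 0.0, -0.0]
ft_force: [-0.0, -0.1, 0.0]
grip_width: 0.0342
grasp_force: 0.0
```

drive_tool --increments '[[[0, 0, 0], [0, 0, 0], 0], [[0, 0, 0], [0, 0, 0], 0], [[0, 0, 0], [0, 0, 0], 0], [[0, 0, 0], [0, 0, 0], 0], [[0, 0, 0], [0, 0, 0], 0]]'

```text
clock: 13.88
eef_pos: [0.4589, -0.1989, -0.004]
tool_rot: [0.175, 0.985, -0.0, 0.0]
ft_force: [-1.4, -0.7, 1.4]
grip_width: 0.0065
grasp_force: 60.1
```

drive_tool --increments '[[[0, 0, 4], [0, 0, 0], 0], [[0, 0, 8], [0, 0, 0], 0], [[0, 0, 12], [0, 0, 0], 0], [[0, 0, 15], [0, 0, 0], 0], [[0, 0, 15], [0, 0, 0], 0], [[0, 0, 15], [0, 0, 0], 0], [[0, 0, 15], [0, 0, 0], 0], [[0, 0, 10], [0, 0, 0], 0]]'

```text
clock: 14.55
eef_pos: [0.4593, -0.1989, 0.0917]
tool_rot: [0.175, 0.985, -0.0, 0.001]
ft_force: [0.1, 1.3, -1.4]
grip_width: 0.0068
grasp_force: 59.7
```

drive_tool --increments '[[[0, 0, 10], [0, 0, 0], 0], [[0, 0, 0], [0, 0, 0], 0], [[0, 0, 0], [0, 0, 0], 0]]'

```text
clock: 14.8
eef_pos: [0.459, -0.1988, 0.1001]
tool_rot: [0.175, 0.985, -0.0, 0.0]
ft_force: [-1.3, -0.3, -2.4]
grip_width: 0.0066
grasp_force: 59.7
```

```bash
python3 snap.py w11 leaf spring; cat > fl.py <<'E'
# leaf in tool: (x along tool, z) fit incl. pitch, from one wrist picture; leaf knuckle circles only when visible
from fit import *
import sys
from scipy.spatial.transform import Rotation as R
np.set_printoptions(precision=4,suppress=True)
p=pickle.load(open(sys.argv[1]+'.pkl','rb'));prep([p]);o=p['obs'];T=R.from_quat(o['tool_rot']);t=np.array(o['eef_pos'])
print(t,p['view'][0][:0])
E
python3 - <<'E'
import pickle,numpy as np
from scipy.spatial.transform import Rotation as R
import sys; sys.path.insert(0,'.')
from h import *
p=pickle.load(open('w11.pkl','rb'));o=p['obs']
T=R.from_quat(o['tool_rot']).as_matrix();t=np.array(o['eef_pos']);print(t)
im=p['image'].copy()
# leaf box corners assuming leaf center z = TCP+.029, knuckle +70 along -toolx
for dz in (.016+0,.042):
  for x in (-.092,-.013):
    for y in (-.004,.004):
      X=t+T@np.array([-(x+.0707),y,0])+[0,0,dz];u=proj(p,X);print(dz,x,y,np.round(u));cv2.circle(im,(int(u[0]),int(u[1])),2,(255,0,0),-1)
cv2.imwrite('pics/w11a.png',im[150:420,150:500,::-1])
E
```

```text
leaf 0.78 [309. 257. 336. 406.]
spring 0.91 [435. 158. 497. 215.]
spring 0.63 [456. 284. 510. 338.]
spring 0.61 [198. 383. 221. 406.]
[ 0.45843908 -0.19860372  0.09936679]
0.016 -0.092 -0.004 [314. 254.]
0.016 -0.092 0.004 [330. 254.]
0.016 -0.013 -0.004 [315. 388.]
0.016 -0.013 0.004 [329. 388.]
0.042 -0.092 -0.004 [312. 275.]
0.042 -0.092 0.004 [331. 275.]
0.042 -0.013 -0.004 [314. 427.]
0.042 -0.013 0.004 [330. 427.]
```

View pics/w11a.png

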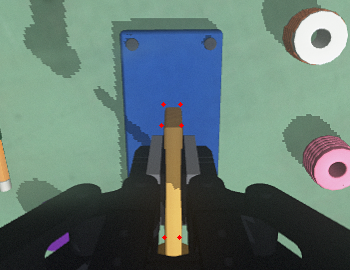

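The leaf is held at about (322,300) in the full frame, and its end face matches the predicted corners within about 3 px. The spring is still flat on the table. Moving to a stand-off in front of the wooden jamb and turning +34.6°.

drive_tool --increments '[[[-10, 20, 10], [0, 0, 0], 0], [[-10, 30, 0], [0, 0, 4.6], 0], [[-10, 35, 0], [0, 0, 5], 0], [[-10, 35, 0], [0, 0, 5], 0], [[-10, 35, 0], [0, 0, 5], 0], [[-10, 35, 0], [0, 0, 5], 0], [[-10, 35, 0], [0, 0, 5], 0], [[-10, 35, 0], [0, 0, 5], 0]]'

```text
clock: 15.62
eef_pos: [0.3774, 0.0625, 0.1091]
tool_rot: [-0.128, 0.992, 0.0, -0.001]
ft_force: [1.4, 0.7, -2.2]
grip_width: 0.0063
grasp_force: 59.7
```

drive_tool --increments '[[[-10, 35, 0], [0, 0, 0], 0], [[-10, 25, 0], [0, 0, 0], 0], [[-5, 19, 0], [0, 0, 0], 0], [[0, 0, -20], [0, 0, 0], 0], [[0, 0, -20], [0, 0, 0], 0], [[0, 0, -20], [0, 0, 0], 0], [[0, 0, -10], [0, 0, 0], 0], [[0, 0, 0], [0, 0, 0], 0]]'

```text
clock: 16.28
eef_pos: [0.3508, 0.1392, 0.0371]
tool_rot: [-0.126, 0.992, -0.001, -0.003]
ft_force: [-0.6, -0.9, -0.8]
grip_width: 0.0062
grasp_force: 59.7
```

drive_tool --increments '[[[0, 0, 0], [0, 0, 0], 0], [[0, 0, 0], [0, 0, 0], 0]]'

```text
clock: 16.45
eef_pos: [0.3541, 0.1403, 0.0401]
tool_rot: [-0.126, 0.992, 0.0, 0.0]
ft_force: [0.5, -0.5, -2.1]
grip_width: 0.0065
grasp_force: 59.7
```

```bash
cat > snap3.py <<'E'
import sys,pickle
from h import *
k=sys.argv[1]
for n in ('scene','top','wrist'):
    p=camera(n);p['obs']=get_obs();pickle.dump(p,open(n+k+'.pkl','wb'));save(p,n+k+'.png')
    if n!='wrist' or 1:
        for q in ('leaf','jamb'):
            for s in silhouettes(q,p)[:2]: print(n,q,round(s['conf'],2),np.round(s['bbox']))
E
python3 snap3.py A
cat > fa.py <<'E'
from fit import *
import sys
from scipy.spatial.transform import Rotation as R
from scipy.optimize import minimize
np.set_printoptions(precision=4,suppress=True)
k=sys.argv[1];P={n:pickle.load(open(n+k+'.pkl','rb')) for n in('scene','top','wrist')};prep(P.values())
t=np.array(P['wrist']['obs']['eef_pos']);yaw=R.from_quat(P['wrist']['obs']['tool_rot']).as_matrix();yaw=np.arctan2(-yaw[1,0],-yaw[0,0])
k0=t+[.0708*np.cos(yaw),.0708*np.sin(yaw),.029];print('expected knuckle',k0,yaw)
def sc(p,curves,x,y,z,yaw,pitch):
    M=R.from_euler('ZY',[yaw,pitch]).as_matrix()
    c2=[(w,c@M.T+[x,y,z]) for w,c in curves];return score([p],c2,0,0,0)
# curves relative to knuckle centre (z 0 = mid)
S=[(1,circ(13,13,-180,20)),(.7,circ(7,13)),(1,circ(13,-13,-140,-20)),(1,seg([-55,4,13],[-16,4,13])),(1,seg([-55,-4,-13],[-16,-4,-13])),(1,seg([-92,-4,-13],[-92,-4,13])),(.6,seg([-92,-4,13],[-92,4,13]))]
Tp=[(1,circ(13,13,-150,150)),(.7,circ(7,13)),(1,seg([-55,4,13],[-16,4,13])),(1,seg([-55,-4,13],[-16,-4,13]))]
W=[(1,seg([-92,-4,13],[-92,4,13])),(1,seg([-92,-4,-13],[-92,4,-13])),(1,seg([-92,4,13],[-84,4,13])),(1,seg([-92,-4,13],[-84,-4,13])),(1,seg([-55,4,13],[-30,4,13])),(1,seg([-55,-4,13],[-30,-4,13]))]
def best(f,x0,st):
    b=None
    for s in np.random.default_rng(0).normal(size=(12,len(x0))):
        r=minimize(lambda q:-f(q),np.array(x0)+s*np.array(st)*.6,method='Nelder-Mead',options=dict(initial_simplex=np.vstack([np.array(x0)+s*np.array(st)*.6]+[np.array(x0)+s*np.array(st)*.6+np.eye(len(x0))[i]*st[i] for i in range(len(x0))]),maxiter=300))
        if b is None or r.fun<b.fun:b=r
    return b.x,-b.fun
J0=[.4807,.1722]
def jam(n):
    Js=[(1,circ(13,112,-200,20)),(.7,circ(7,112)),(1,circ(13,86,-140,-40)),(1,circ(13,52,-180,0)),(1,circ(13,26,-140,-40)),(1,seg([-30,-50,12],[90,-50,12])),(1,seg([-30,-50,12],[-30,50,12]))] if n=='scene' else [(1.5,circ(13,112,60,300)),(1.5,circ(7,112)),(1,seg([-30,-50,12],[-30,50,12])),(1,seg([-30,50,12],[60,50,12])),(1,seg([-30,-50,12],[60,-50,12]))]
    return Js
# per camera: leaf and jamb offsets as image-plane-ish: fit x,z (scene) or x,y (top)
d=best(lambda q:sc(P['scene'],S,k0[0]+q[0],k0[1],k0[2]+q[1],yaw,q[2]),[0,0,0],[.004,.004,.04]);print('scene leaf dx,dz,pitch',d)
d=best(lambda q:score([P['scene']],jam('scene'),J0[0]+q[0],J0[1],.25,q[1]),[0,0],[.004,.004]);print('scene jamb dx,dz',d)
d=best(lambda q:sc(P['top'],Tp,k0[0]+q[0],k0[1]+q[1],k0[2],yaw,0),[0,0],[.004,.004]);print('top leaf dx,dy',d)
d=best(lambda q:score([P['top']],jam('top'),J0[0]+q[0],J0[1]+q[1],.25),[0,0],[.004,.004]);print('top jamb dx,dy',d)
c,s=np.cos(yaw),np.sin(yaw)
d=best(lambda q:sc(P['wrist'],W,k0[0]+q[0]*c,k0[1]+q[0]*s,k0[2]+q[1],yaw,0),[0,0],[.004,.004]);print('wrist leaf dlong,dz',d)
for pt in (-.06,-.03,.03,.06):
    d=best(lambda q:sc(P['wrist'],W,k0[0]+q[0]*c,k0[1]+q[0]*s,k0[2]+q[1],yaw,pt),[0,0],[.004,.004]);print(pt,d)
E
python3 fa.py A
```

```text
scene leaf 0.64 [249. 216. 281. 240.]
scene leaf 0.24 [274. 184. 295. 197.]
scene jamb 0.95 [198. 192. 250. 246.]
scene jamb 0.71 [278. 192. 329. 251.]
top jamb 0.64 [214. 282. 247. 325.]
top jamb 0.23 [364. 237. 376. 255.]
wrist leaf 0.91 [307. 256. 339. 409.]
wrist jamb 0.85 [457. 132. 640. 415.]
wrist jamb 0.47 [310. 386. 338. 394.]
expected knuckle [0.4227 0.158  0.0692] 0.25225809743621647
scene leaf dx,dz,pitch (array([-0.0001, -0.0022,  0.0201]), np.float64(134.1191325985699))
scene jamb dx,dz (array([-0.0027, -0.004 ]), np.float64(74.7824273639915))
top leaf dx,dy (array([0.0005, 0.001 ]), np.float64(72.02042240336354))
top jamb dx,dy (array([ 0.0004, -0.0021]), np.float64(126.00035946866494))
wrist leaf dlong,dz (array([ 0.0088, -0.0198]), np.float64(113.80321555693857))
-0.06 (array([ 0.006 , -0.0323]), np.float64(103.16673909763918))
-0.03 (array([ 0.0087, -0.0187]), np.float64(101.96849425304946))
0.03 (array([ 0.0095, -0.0249]), np.float64(121.65300563348593))
0.06 (array([ 0.0249, -0.0335]), np.float64(122.2458975700639))
```

```bash
cat > fb.py <<'E'
import sys;sys.argv=['x','A']
exec(open('fa.py').read().split('# per camera')[0])
Q={}
for n in('scene','top'):
    q=dict(P[n]);q['image']=cv2.imread(f'pics/{n}0.png')[:,:,::-1].copy();prep([q]);Q[n]=q
base=[(1,seg([-115,-40,12],[-115,40,12])),(1,seg([-115,40,12],[35,40,12])),(1,seg([-115,-40,12],[35,-40,12])),(1,seg([35,-40,12],[35,40,12]))]
foot=[(1,seg([-30,-50,12],[-30,50,12])),(1,seg([-30,50,12],[90,50,12])),(1,seg([-30,-50,12],[90,-50,12])),(1,seg([90,-50,12],[90,50,12]))]
kn={'scene':jam('scene')[:5],'top':jam('top')[:2]}
for n in('scene','top'):
    for nm,c,x,y,a in(('stand',base,.5257,-.2233,-.346),('foot',foot[:3],*J0,.25),('knuckles',kn[n],*J0,.25)):
        print(n,nm,'dx,dy',best(lambda v:score([Q[n]],c,x+v[0],y+v[1],a),[0,0],[.004,.004]))
p=P['wrist']
g=[(1,seg([-92,-4,13],[-92,4,13])),(1,seg([-92,4,13],[-84,4,13])),(1,seg([-92,-4,13],[-84,-4,13]))]
b=[(1,seg([-92,-4,-13],[-92,4,-13]))]
c,s=np.cos(yaw),np.sin(yaw)
for nm,cv in(('topedge',g[:1]),('botedge',b)):
    v=[(sc(p,cv,k0[0]+d*c,k0[1]+d*s,k0[2],yaw,0),d) for d in np.arange(-.006,.0061,.0005)];print(nm,sorted(v)[::-1][:4])
E
python3 fb.py
```

```text
expected knuckle [0.4227 0.158  0.0692] 0.25225809743621647
scene stand dx,dy (array([-0.0012, -0.0038]), np.float64(81.45443850234516))
scene foot dx,dy (array([-0.0049, -0.0138]), np.float64(54.67503220131486))
scene knuckles dx,dy (array([-0.0015, -0.0049]), np.float64(52.707687221916316))
top stand dx,dy (array([-0.0007,  0.    ]), np.float64(67.03737295038557))
top foot dx,dy (array([-0.0005, -0.0032]), np.float64(56.924741436495225))
top knuckles dx,dy (array([ 0.0004, -0.0015]), np.float64(68.26388887424626))
topedge [(np.float64(15.880495767164547), np.float64(0.0005000000000000056)), (np.float64(13.753780793229485), np.float64(0.001000000000000006)), (np.float64(11.66175983212137), np.float64(5.204170427930421e-18)), (np.float64(9.185519952812994), np.float64(0.0015000000000000065))]
botedge [(np.float64(21.494035291751935), np.float64(0.001000000000000006)), (np.float64(17.7004041977979), np.float64(0.0015000000000000065)), (np.float64(16.832245893917765), np.float64(0.0005000000000000056)), (np.float64(8.447707306566505), np.float64(0.002000000000000007))]
```

drive_tool --increments '[[[10, 2, 0], [0, 0, 0], 0], [[10, 2, 0], [0, 0, 0], 0], [[8, 2, 0], [0, 0, 0], 0], [[6, 1, 0], [0, 0, 0], 0], [[6, 1, 0], [0, 0, 0], 0], [[0, 0, 0], [0, 0, 0], 0], [[0, 0, 0], [0, 0, 0], 0]]'

```text
clock: 17.48
eef_pos: [0.3939, 0.1482, 0.0395]
tool_rot: [-0.126, 0.992, -0.0, -0.0]
ft_force: [-0.4, -0.3, -1.9]
grip_width: 0.0068
grasp_force: 59.7
```

drive_tool --increments '[[[5, 1, 0], [0, 0, 0], 0], [[5, 2, 0], [0, 0, 0], 0], [[4, 1, 0], [0, 0, 0], 0], [[4, 1, 0], [0, 0, 0], 0], [[0, 0, 0], [0, 0, 0], 0], [[0, 0, 0], [0, 0, 0], 0], [[0, 0, 0], [0, 0, 0], 0]]'

```text
clock: 18.07
eef_pos: [0.4115, 0.1531, 0.0396]
tool_rot: [-0.126, 0.992, -0.0, -0.0]
ft_force: [-0.5, 0.0, -2.7]
grip_width: 0.0067
grasp_force: 59.7
```

```bash
python3 snap3.py B; python3 fa.py B | head -5; python3 - <<'E'
from h import *
o=get_obs();print(o['eef_pos'],o['tool_rot'],o['ft_force'],o['ft_torque'])
E
```

```text
scene leaf 0.78 [267. 213. 299. 232.]
scene jamb 0.96 [278. 188. 330. 248.]
scene jamb 0.92 [199. 190. 250. 247.]
top jamb 0.75 [254. 202. 294. 248.]
top jamb 0.59 [216. 281. 248. 324.]
wrist leaf 0.74 [307. 256. 338. 406.]
wrist jamb 0.83 [466.  16. 640. 257.]
wrist jamb 0.67 [248. 317. 398. 393.]
expected knuckle [0.4802 0.1709 0.0688] 0.2524023676481616
scene leaf dx,dz,pitch (array([-0.001 , -0.0089,  0.1772]), np.float64(82.31372199142092))
scene jamb dx,dz (array([ 0.0009, -0.0114]), np.float64(81.39905693377298))
top leaf dx,dy (array([-0.0011, -0.0021]), np.float64(66.86995158812167))
top jamb dx,dy (array([0.0139, 0.0009]), np.float64(83.97107949814797))
[0.41170976 0.153202   0.03976051] [-1.25858568e-01  9.92048194e-01 -1.50549753e-05 -2.51523506e-05] [-0.04288353  0.01638432 -2.16329269] [-0.0027119   0.04352167  0.02386665]
```

```bash
cat > fc.py <<'E'
import sys;sys.argv=['x','B']
exec(open('fa.py').read().split('# per camera')[0])
c,s=np.cos(yaw),np.sin(yaw)
for k in 'AB':
    p=pickle.load(open(f'wrist{k}.pkl','rb'));prep([p])
    F=[(1,seg([-30,-50,12],[-30,-20,12])),(1,seg([-30,20,12],[-30,50,12])),(1,seg([-30,50,12],[0,50,12])),(1,seg([-30,-50,12],[0,-50,12]))]
    print(k,[proj(p,np.array([J0[0]+x*c-y*s,J0[1]+x*s+y*c,.012])) for x,y in((-.03,-.05),(-.03,.05),(0,.05),(0,-.05))])
    for z in(0,-.003):print('foot',fit([p],F,*J0,.25,(.01,.01,.08),z=z))
g=[(1,seg([-92,-4,13],[-92,4,13]))];b=[(1,seg([-92,-4,-13],[-92,4,-13]))]
side=[(1,seg([-90,4,13],[-84,4,13])),(1,seg([-90,-4,13],[-84,-4,13])),(1,seg([-55,4,13],[-40,4,13])),(1,seg([-55,-4,13],[-40,-4,13]))]
for nm,cv,d2 in(('topedge',g,(c,s)),('botedge',b,(c,s)),('lateral',side,(-s,c))):
    v=[(sc(p,cv,k0[0]+d*d2[0],k0[1]+d*d2[1],k0[2],yaw,0),d) for d in np.arange(-.005,.0051,.0005)];print(nm,sorted(v)[::-1][:3])
E
python3 fc.py
```

```text
expected knuckle [0.4802 0.1709 0.0688] 0.2524023676481616
A [(np.float64(251.68872327824465), np.float64(393.19168883457775)), (np.float64(390.17871686564786), np.float64(393.04803272005887)), (np.float64(387.7527612879078), np.float64(425.68709227354583)), (np.float64(254.34836757974375), np.float64(425.82190570986927))]
foot (np.float64(9.274160532288475), array([0.4694, 0.1864, 0.192 ]))
foot (np.float64(7.886701694092438), array([0.4727, 0.1845, 0.1779]))
B [(np.float64(248.56311502305948), np.float64(321.9699516193838)), (np.float64(398.49501965196293), np.float64(321.83726735803)), (np.float64(395.58326321015556), np.float64(359.97861399138833)), (np.float64(251.5066436374961), np.float64(360.10182588253736))]
foot (np.float64(50.83657382926653), array([0.475 , 0.1705, 0.2514]))
foot (np.float64(60.244867447395734), array([0.4767, 0.1707, 0.2514]))
topedge [(np.float64(15.666549137494137), np.float64(0.0004999999999999952)), (np.float64(13.55512934426768), np.float64(-4.336808689942018e-18)), (np.float64(12.040804589027431), np.float64(0.0009999999999999948))]
botedge [(np.float64(15.71210086921291), np.float64(0.0009999999999999948)), (np.float64(13.166910379652403), np.float64(0.0004999999999999952)), (np.float64(10.458424113790086), np.float64(0.0014999999999999944))]
lateral [(np.float64(102.04899405450988), np.float64(0.0009999999999999948)), (np.float64(92.19582860183365), np.float64(0.0004999999999999952)), (np.float64(76.21752778923245), np.float64(0.0014999999999999944))]
```

```bash
cat >> fc.py <<'E'
print('scan')
F=[(1,seg([-30,-50,12],[-30,-20,12])),(1,seg([-30,20,12],[-30,50,12])),(1,seg([-30,50,12],[-8,50,12])),(1,seg([-30,-50,12],[-8,-50,12]))]
for z in np.arange(-.014,.003,.002): print(z.round(3),fit([p],F,*J0,.25,(.01,.006,.04),z=z,n=9))
kn=[(1,circ(13,52,90,160)),(1,circ(13,52,200,270))]
ps=load(['w2','w3']);prep(ps)
print('foot only w2w3',[(z,fit(ps,[(1,seg([-30,-50,12],[-30,50,12])),(1,seg([-30,50,12],[40,50,12])),(1,seg([-30,-50,12],[40,-50,12]))],*J0,.25,(.01,.01,.05),z=z,n=9)) for z in(-.012,-.004,0)])
E
python3 fc.py | sed -n '/scan/,$p'
```

```text
scan
-0.014 (np.float64(54.60401664844334), array([0.4834, 0.1699, 0.251 ]))
-0.012 (np.float64(50.19605780262065), array([0.4813, 0.1739, 0.2488]))
-0.01 (np.float64(58.14119007341463), array([0.4809, 0.1703, 0.2514]))
-0.008 (np.float64(61.85097404466967), array([0.4797, 0.1706, 0.2515]))
-0.006 (np.float64(66.10097418118887), array([0.4784, 0.1709, 0.2509]))
-0.004 (np.float64(70.9402082993381), array([0.4773, 0.1709, 0.2509]))
-0.002 (np.float64(66.57412790387377), array([0.4763, 0.1705, 0.2476]))
0.0 (np.float64(57.09759690610087), array([0.4749, 0.1709, 0.2513]))
0.002 (np.float64(50.45811309885962), array([0.4743, 0.1686, 0.2514]))
foot only w2w3 [(-0.012, (np.float64(55.83680524155201), array([0.4817, 0.171 , 0.2554]))), (-0.004, (np.float64(67.34259752734843), array([0.4787, 0.1715, 0.2511]))), (0, (np.float64(65.49874568952616), array([0.4772, 0.172 , 0.2493])))]
```

```bash
cat > fd.py <<'E'
from fit import *
np.set_printoptions(precision=4,suppress=True)
J0=[.4807,.1722]
for ns in(['wristB'],['w2'],['w3'],['w2','w3']):
    ps=load(ns);prep(ps);xm=-8 if ns==['wristB'] else 40
    sd=[(1,seg([-30,50,12],[xm,50,12])),(1,seg([-30,-50,12],[xm,-50,12]))]
    for f in(0,12):
        fr=[(1,seg([-30,-50,f],[-30,-20,f])),(1,seg([-30,20,f],[-30,50,f]))]
        print(ns,f,*fit(ps,fr+sd,*J0,.25,(.012,.006,.03),n=9))
    x=np.arange(-.009,.006,.001)
    fr=lambda f:[(1,seg([-30,-48,f],[-30,-20,f])),(1,seg([-30,20,f],[-30,48,f]))]
    for f in(0,12):print(f,[int(score(ps,fr(f),J0[0]+d,.1715+d*.25,.251)) for d in x])
E
python3 fd.py
```

```text
['wristB'] 0 51.34058342762182 [0.4819 0.1721 0.2436]
['wristB'] 12 57.322704977735064 [0.475  0.1705 0.251 ]
0 [7, 3, 2, 1, 1, 2, 2, 1, 3, 16, 32, 22, 4, 1, 3]
12 [1, 2, 7, 25, 28, 10, 2, 3, 4, 5, 6, 5, 3, 2, 2]
['w2'] 0 87.91098654069852 [0.4808 0.1737 0.2523]
['w2'] 12 87.30963308534416 [0.4773 0.1728 0.2545]
0 [9, 5, 2, 1, 1, 1, 3, 10, 23, 36, 37, 25, 8, 8, 11]
12 [0, 0, 1, 5, 16, 29, 36, 29, 13, 8, 11, 9, 5, 2, 1]
['w3'] 0 92.06352042753922 [0.4817 0.1721 0.2535]
['w3'] 12 90.01235916834823 [0.4773 0.171  0.2542]
0 [10, 6, 3, 1, 0, 0, 1, 6, 18, 33, 40, 33, 15, 5, 10]
12 [1, 1, 2, 9, 22, 36, 38, 26, 8, 8, 11, 9, 6, 2, 1]
['w2', 'w3'] 0 84.54095678294901 [0.4812 0.173  0.2502]
['w2', 'w3'] 12 83.24288442140467 [0.4772 0.172  0.2501]
0 [9, 5, 2, 1, 1, 1, 2, 8, 20, 34, 39, 29, 11, 7, 10]
12 [0, 1, 1, 7, 19, 32, 37, 27, 11, 8, 11, 9, 6, 2, 1]
```

All the jamb measurements agree at about (0.4812, 0.172): the upper knuckle ring, the foot's front edge and the fixed cameras. The leaf is within about 1 mm of it, with no contact force. One small nudge, let it settle, then hand in.

drive_tool --increments '[[[0.7, 0, 0], [0, 0, 0], 0], [[0, 0, 0], [0, 0, 0], 0], [[0, 0, 0], [0, 0, 0], 0], [[0, 0, 0], [0, 0, 0], 0], [[0, 0, 0], [0, 0, 0], 0], [[0, 0, 0], [0, 0, 0], 0]]'

```text
clock: 19.02
eef_pos: [0.4125, 0.1532, 0.0397]
tool_rot: [-0.126, 0.992, -0.0, -0.0]
ft_force: [-0.1, -0.3, -1.7]
grip_width: 0.0066
grasp_force: 59.7
```

```bash
python3 -c "
from h import *
o=get_obs();print(o['eef_pos'],o['ft_force'],o['grasp_force'],o['clock'])
print(job_done())"
```

```text
[0.4124517  0.15323487 0.03974973] [-0.14015699 -0.342741   -1.6861408 ] 59.712077379226685 19.0167
the job is handed in; nothing more can be done
None
```

Job handed in at 19.0 s with no verdict returned: the spring stood flat and released on the bare table when last seen, and the gripper holds the leaf's knuckle in the jamb gap, by my measurements about 1 mm off the bore axis and at 68.8 mm against 69, with only its own weight on the wrist.

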